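# Pack the gift tray

## Task

Pack the low wooden gift tray: first set the small round box flat in the square middle bay, then stand the three tall cartons upright in the three narrow bays round it, one on each side and one behind. Leave the two shorter cartons and the larger round box where they are; the row of cartons on display at the far end of the table is not part of the job.

Things in the scene. Friction and masses are not known exactly. Their poses are not given: they have to be found in the camera images.
- gift_tray: fixed low tray of light wood, 145 (x) x 194 (y) x 16 mm; origin: centre of underside, x away from robot, y left. Floor at z 6, rib tops 16. Inner bays, centre (x, y), size x by y: middle (-24.5, 0) 86x86; left and right (-24.5, +-70) 86x44; behind (45.5, 0) 44x86; the two 44x44 back corners stay empty. A carton's 62 mm side lies along a bay's 86. Cartons round the middle bay block a gripper.
- small_round_box: small round chip-wood box with a lid, 68 mm across and 30 mm high, lying flat. Belongs in the tray's middle bay. Origin at the centre of its underside, z up; grasp across its diameter from above.
- tall_carton_a: tall dark chocolate carton with a cream label panel, one of three alike, standing upright; 26 mm (its x) by 62 mm (its y) by 98 mm high. Belongs in the tray. Origin at the centre of its underside, z up; grasp across the 26 mm side, some 20 to 30 mm below the top, so that the gripper stays above its neighbours.
- tall_carton_b: tall dark chocolate carton with a cream label panel, one of three alike, standing upright; 26 mm (its x) by 62 mm (its y) by 98 mm high. Belongs in the tray. Origin at the centre of its underside, z up; grasp across the 26 mm side, some 20 to 30 mm below the top, so that the gripper stays above its neighbours.
- tall_carton_c: tall dark chocolate carton with a cream label panel, one of three alike, standing upright; 26 mm (its x) by 62 mm (its y) by 98 mm high. Belongs in the tray. Origin at the centre of its underside, z up; grasp across the 26 mm side, some 20 to 30 mm below the top, so that the gripper stays above its neighbours.
- short_carton_a: short carton of the same style, one of two alike, standing upright, but smaller: 24 mm (its x) by 58 mm (its y) by only 85 mm high. Does not belong in the tray. Origin at the centre of its underside, z up.
- short_carton_b: short carton of the same style, one of two alike, standing upright, but smaller: 24 mm (its x) by 58 mm (its y) by only 85 mm high. Does not belong in the tray. Origin at the centre of its underside, z up.
- large_round_box: larger round chip-wood box, 90 mm across and 36 mm high, lying flat. Does not belong in the tray. Origin at the centre of its underside, z up.
There are look-alikes about, which are no part of the job. What is shaped like the tall_carton_c but purple is not meant.

How it is judged:
By the outcome, as a careful person would: the job done as asked, in the order asked, and still so for the second after the job is handed in, with the robot touching nothing.
It also fails if it takes over 102 s, if anything falls off the work surface, if the arm or the gripper's body presses on something with over 40 N, if the wrist force passes 120 N, or if a joint passes its speed limit or range.

## Robot

A 6-joint arm with a two-finger parallel gripper is mounted at the origin on a cart in front of the work surface, level with it; the furniture and walls round the work are solid. World frame = base frame: x ahead of the robot, y to its left, z up, the work surface at z = 0. Lengths are in m, angles in rad, forces in N, time in s.
With the tool pointing down it reaches from about 0.225 to 0.875 m from the base axis. Payload 3.4 kg.
Tool frame: the origin (TCP) lies on the centre line of the jaws, within the pads' length; the fingertips stand 14 mm ahead of it and the grasp point (between the pads) lies 5 mm behind it; z points along the fingers, y is the line along which they close (so a half turn about z gives the same grasp; the last joint's range is limited). The gripper opens to 85 mm and grips with 20 to 120 N. Pads are 22 mm wide; open, the fingers measure 114 mm over their backs; the gripper's body (76 mm by 85 mm) begins 54 mm behind the grasp point. The pads swing forward as they close: fully open they stand 13 mm farther back than shut.
Start: joints at [0.993, 0.276, 1.505, -0, 1.361, -0.121], TCP at [0.254, 0.516, 0.209] pointing down, gripper open.
Joint ranges: [-2.89, 2.89], [-0.75, 2.08], [0.22, 2.7], [-1.18, 4.32], [0.11, 2.71], [-2.7, 2.7]. Speed limits (rad/s): [2.57, 2.57, 3.14, 3.14, 3.14, 3.14].

## Interface

Orientations are given as a unit quaternion [w, x, y, z].
In Python, from rig import manip, eyes gives the robot as it stands.
- The arm moves only by the shell command python3 -m creep 'ROWS' [FORCE]. ROWS is JSON, a list of rows, each a list of 5 numbers: the opening, from 0 (shut) to 1 (fully open), then the shift along the tool's x, y, z normalised to -1 to 1, where 1 is 0.5 m, then the turn about the tool's z normalised to -1 to 1, where 1 is 360 degrees. In form: [[fingers, dx, dy, dz, spin], ...]. A call has 1 to 10 rows; each row is the pose to reach, as a shift and turn from the pose commanded when the call began, along the tool's axes at that moment, turning the shorter way round; what a row does not reach only later rows make up. A row lasts 1/10 s, in which the tool goes at most 50 mm and 8.59 degrees, less where a joint would pass 70% of its speed; a pose out of reach is approached as far as the arm can. A call with a number of a shift or a turn outside -1 to 1 is refused whole. A call with a gripper value outside its range is refused whole. The fingers move at their own pace and stop on an object; FORCE is the grip in N (left out, the last holds). Time passes only in rows, so rows that repeat a pose let the fingers close. It gives the time, the measured TCP pose, the force, the opening and the grip force at its end, in the units of the state.
- manip.get_state(): the state, without advancing time (a new reading comes with each control period).
- eyes.get_image(name): name is "scene" or "side" or "wrist"; returns a dict with "frame" (400x640x3 uint8, red, green, blue), "fx", "fy", "cx", "cy" (pixels), "R" (3x3) and "t" (3): a world point X has camera coordinates R X + t. Camera axes: x right, y down, z forward; pixel columns grow to the right and rows downward; lengths in m; the calibration is good to about 2 mm. A picture is of the moment at which its call begins. There is no depth.
- manip.sign_off(): hands the job in; it is judged then, once.
Trained networks look in the newest picture that a camera, given by its name, has taken for a name from the list of things; names that differ only in an ending like _2 or _b are one class to them, and where a whole thing is asked for, a point or a joint stands for the part that bears it (a point fixed in the world has none). Each returns a list of dicts, best first, with "confidence" (0 to 1); they miss things now and then, are a little off and sometimes report something else, mostly with a low value. They report only what shows in the picture. A call takes as long as a camera call. They do not tell look-alikes from the thing itself.
- eyes.regions_of(camera, label): "mask" (400x640 bool, what is visible of it) and "bbox" ([left, top, right, bottom] in pixels, round what is visible of it).
- eyes.place_of(camera, label): "centre" ([column, row] in pixels: a listed point, or the origin of a listed thing).
The state is a dict: "clock": time; "qpos": joint angles; "qd": joint speeds; "effort": joint torques, N m; "position": TCP position; "ee_rot": TCP orientation; "contact_force": force on the tool from outside, world axes, zero at the start; "moment": the same for the moment, N m; "width": finger opening in m; "gripper_force": force on a finger pad.
Only numpy, scipy, OpenCV 4.12 (cv2) and the standard library are available. Lean on these libraries where they do the work, as an engineer would, in place of code of your own. Each camera call takes 0.05 s, during which the arm holds its last target. There are 200 camera calls.

## Working session

There is one attempt and no reset: what is moved stays moved. The work goes in short steps, Python scripts to look and compute and a shell command to move; the robot and the scene stay as the last step left them, time stands still between calls to the robot, and variables do not carry over. Pictures are saved under pics/ and viewed, at most 14 in all, crops included, and the job is handed in when it is done.

```bash
mkdir -p pics; ls; python3 - <<'E'
from rig import manip, eyes
import cv2
s=manip.get_state(); print(s['clock'],s['position'],s['ee_rot'],s['width'])
for n in ['scene','side']:
    d=eyes.get_image(n); cv2.imwrite(f'pics/{n}0.png',d['frame'][:,:,::-1])
    print(n,d['fx'],d['cx'],d['cy'],d['R'],d['t'])
    for l in ['gift_tray','small_round_box','tall_carton_a','short_carton_a','large_round_box']:
        print(l,[(r['bbox'],round(r['confidence'],2)) for r in eyes.regions_of(n,l)],[([round(float(v),1) for v in r['centre']],round(r['confidence'],2)) for r in eyes.place_of(n,l)])
E
```

```text
pics
0.0 [0.25327902 0.51556784 0.20804067] [-3.25658845e-04  2.26394654e-01  9.74035218e-01 -8.65536534e-04] 0.08554566814397548
scene 377.1620642652821 316.5413026688729 200.7040931697954 [[ 0.37595907  0.92645002 -0.01857791]
 [ 0.67518324 -0.28761471 -0.67926826]
 [-0.63465137  0.24283357 -0.73365489]] [-0.22717295 -0.30299478  1.3899259 ]
gift_tray [([186.8, 225.4, 275.8, 310.4], 0.8)] [([233.3, 266.3], 0.67)]
small_round_box [([379.6, 171.5, 403.2, 193.0], 0.91)] [([386.9, 188.1], 0.58)]
tall_carton_a [([246.8, 176.4, 274.7, 213.2], 0.74), ([295.7, 143.3, 315.1, 181.7], 0.68), ([285.8, 243.7, 313.9, 288.5], 0.66)] [([304.8, 179.0], 0.97), ([346.3, 186.5], 0.94), ([299.3, 276.0], 0.73), ([265.0, 207.0], 0.68)]
short_carton_a [([394.9, 136.9, 415.1, 165.6], 0.91), ([179.2, 200.6, 206.7, 233.3], 0.68)] [([197.8, 230.6], 0.87), ([403.2, 163.7], 0.77)]
large_round_box [([207.0, 190.3, 241.6, 222.9], 0.85), ([380.3, 172.5, 404.4, 191.0], 0.41)] [([224.3, 210.9], 0.88)]
side 502.8979946808982 320.5628707890076 210.92392410678357 [[ 0.65306047 -0.75724169 -0.00985126]
 [-0.55445782 -0.46923408 -0.68731063]
 [ 0.51583771  0.45431751 -0.72629681]] [-0.3376301   0.34779177  1.04131399]
gift_tray [([367.7, 233.0, 460.2, 283.3], 0.6)] [([409.9, 258.8], 0.89)]
small_round_box [([232.9, 176.5, 255.5, 193.8], 0.67)] [([244.3, 193.3], 0.56)]
tall_carton_a [([315.3, 238.9, 340.7, 279.4], 0.89), ([373.6, 181.9, 398.4, 219.4], 0.78), ([245.2, 224.3, 270.4, 259.4], 0.77), ([246.4, 190.1, 273.0, 221.8], 0.67)] [([261.8, 219.7], 0.97), ([385.9, 212.4], 0.96), ([261.3, 253.7], 0.74)]
short_carton_a [([379.6, 291.3, 410.3, 327.1], 0.71)] [([390.9, 320.3], 0.97)]
large_round_box [([339.4, 276.1, 375.8, 318.0], 0.83)] [([355.8, 301.8], 0.68)]
```

View pics/scene0.png

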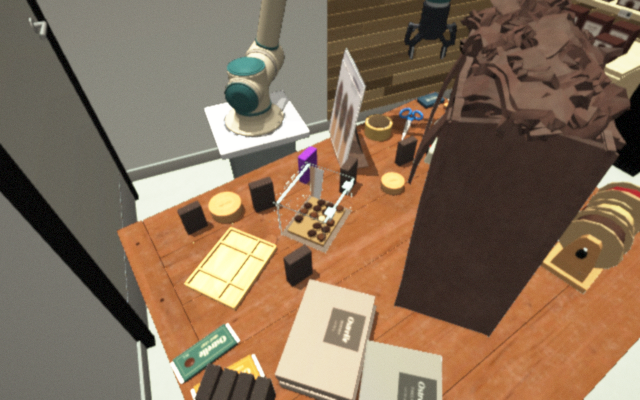

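View pics/side0.png

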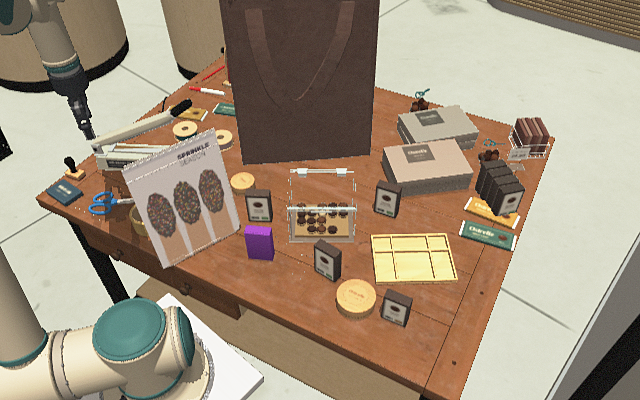

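The scene view shows dark cartons at (262,195), (298,265) and (348,175, behind the clear case). Short ones are at (192,217) and (405,150), the purple one at (308,160), the small box at (392,183) and the tray at (232,266). The side view shows the same tall cartons at (328,260), (388,198) and (258,205), the small box at (243,183) and the tray at (413,258), with its three-bay row on the far side. Next I fit poses to the masks in both views.

```bash
cat > h.py <<'E'
import numpy as np, cv2
from scipy.optimize import minimize
from rig import manip, eyes
def proj(c,P):
    q=np.atleast_2d(P)@np.array(c['R']).T+np.array(c['t']); return np.c_[c['fx']*q[:,0]/q[:,2]+c['cx'],c['fy']*q[:,1]/q[:,2]+c['cy']]
def ray(c,uv,z):
    R=np.array(c['R']);o=-R.T@c['t'];d=R.T@[(uv[0]-c['cx'])/c['fx'],(uv[1]-c['cy'])/c['fy'],1];return o+d*(z-o[2])/d[2]
def pts(dims,p):
    x,y,a=p
    if len(dims)==2:
        th=np.linspace(0,2*np.pi,40); b=np.c_[np.cos(th),np.sin(th)]*dims[0]/2; h=dims[1]
    else: b=np.array([[i*dims[0]/2,j*dims[1]/2] for i in(-1,1) for j in(-1,1)]); h=dims[2]
    c,s=np.cos(a),np.sin(a); b=b@np.array([[c,s],[-s,c]])+[x,y]
    return np.r_[np.c_[b,0*b[:,0]],np.c_[b,0*b[:,0]+h]]
S=4
def sil(c,P):
    m=np.zeros((400*S,640*S),np.uint8); cv2.fillConvexPoly(m,cv2.convexHull(np.round((proj(c,P)+.5)*S*16-8).astype(np.int32)),1,shift=4)
    return cv2.resize(m.astype(np.float32),(640,400),interpolation=cv2.INTER_AREA)
def fit(dims,obs,p0,yaws=(0,)):
    def cost(p):
        e=0
        for c,m in obs:
            s=sil(c,pts(dims,p)); e+=1-np.minimum(s,m).sum()/np.maximum(s,m).sum()
        return e/len(obs)
    rs=[minimize(cost,[*p0,a],method='Nelder-Mead',options=dict(initial_simplex=np.array([[*p0,a],[p0[0]+.01,p0[1],a],[p0[0],p0[1]+.01,a],[*p0,a+.25]]),maxfev=120)) for a in yaws]
    return sorted([(round(r.fun,3),r.x.round(4).tolist()) for r in rs])
def near(cam,label,uv):
    b=[r for r in eyes.regions_of(cam,label) if np.hypot((r['bbox'][0]+r['bbox'][2])/2-uv[0],(r['bbox'][1]+r['bbox'][3])/2-uv[1])<14]
    return b[0]['mask'].astype(np.float32) if b else None
E
cat > m1.py <<'E'
from h import *
C={n:eyes.get_image(n) for n in('scene','side')}
T=(.026,.062,.098)
L=[('tray','gift_tray',(.145,.194,.016),(232,266),(413,258)),('small','small_round_box',(.068,.030),(392,183),(243,184)),('A','tall_carton_a',T,(262,195),(328,260)),('B','tall_carton_a',T,(299,266),(387,200)),('C','tall_carton_a',T,(348,175),(258,206)),('purple','tall_carton_a',T,(308,162),(259,242)),('large','large_round_box',(.09,.036),(224,207),(356,298)),('s1','short_carton_a',(.024,.058,.085),(192,217),(395,308)),('s2','short_carton_a',(.024,.058,.085),(405,151),(0,0))]
for n,l,d,a,b in L:
    o=[(C[k],m) for k,uv in(('scene',a),('side',b)) if uv[0] and (m:=near(k,l,uv)) is not None]
    g=(ray(C['side'],b,d[-1]/2) if b[0] else ray(C['scene'],a,d[-1]/2))[:2]
    print(n,g.round(3),ray(C['scene'],a,d[-1]/2)[:2].round(3),len(o),fit(d,o,g,(0,) if len(d)==2 else (0,.7,1.5,-.7))[:2] if o else '')
E
python3 m1.py
```

```text
tray [ 0.601 -0.229] [ 0.602 -0.228] 2 [(np.float64(0.041), [0.6, -0.2263, 0.7361]), (np.float64(0.041), [0.6003, -0.2262, 0.7249])]
small [0.508 0.281] [0.506 0.283] 2 [(np.float64(0.161), [0.5071, 0.2825, 0.0898])]
A [ 0.436 -0.093] [ 0.434 -0.095] 2 [(np.float64(0.056), [0.4334, -0.0933, 0.0667]), (np.float64(0.056), [0.4336, -0.0934, 0.0756])]
B [ 0.689 -0.083] [ 0.693 -0.08 ] 2 [(np.float64(0.069), [0.6919, -0.0818, 0.2949]), (np.float64(0.07), [0.6921, -0.0818, 0.3057])]
C [0.454 0.161] [0.455 0.161] 2 [(np.float64(0.145), [0.4563, 0.1603, 0.6791]), (np.float64(0.145), [0.4565, 0.1602, 0.6834])]
purple [0.37  0.071] [0.355 0.074] 2 [(np.float64(0.151), [0.368, 0.0677, 0.6494]), (np.float64(0.151), [0.368, 0.0677, 0.6509])]
large [ 0.413 -0.197] [ 0.407 -0.203] 2 [(np.float64(0.089), [0.4085, -0.1979, 0.278])]
s1 [ 0.434 -0.288] [ 0.433 -0.291] 2 [(np.float64(0.069), [0.4367, -0.2888, 0.2207]), (np.float64(0.07), [0.4363, -0.2888, 0.2327])]
s2 [0.42  0.375] [0.42  0.375] 1 [(np.float64(0.059), [0.4207, 0.3764, 0.1972]), (np.float64(0.059), [0.4213, 0.3754, 0.18])]
```

```bash
python3 - <<'E'
from h import *
C={n:eyes.get_image(n) for n in('scene','side')}
for n,k,uv in [('sign bl','side',(165,267)),('sign br','side',(240,233)),('bag bl','side',(243,163)),('bag br','side',(374,153)),('bag b sc','scene',(397,307)),('bag b sc2','scene',(492,330)),('case fl','side',(289,242)),('case fr','side',(354,242)),('case br sc','scene',(319,249)),('case l sc','scene',(281,232)),('case r sc','scene',(350,212))]: print(n,ray(C[k],uv,0)[:2].round(3))
def tri(a,b):
    A=[];B=[]
    for k,uv in(('side',a),('scene',b)):
        c=C[k];R=np.array(c['R']);r=np.array([(uv[0]-c['cx'])/c['fx'],(uv[1]-c['cy'])/c['fy'],1]);
        for row,v in((0,r[0]),(1,r[1])): A.append(R[row]-v*R[2]);B.append(v*c['t'][2]-c['t'][row])
    x,res,_,_=np.linalg.lstsq(np.array(A),np.array(B),rcond=None); return x.round(3),res
print('sign top right',tri((215,132),(348,52)),tri((215,132),(367,75)),'top left',tri((127,152),(348,52)),tri((127,152),(367,75)))
print('case handle', tri((297,172),(279,205)),tri((347,172),(352,184)))
for k,f,b in(('side',(230,120,420,300),4),('scene',(240,120,430,290),4)):
    x0,y0,x1,y1=f; cv2.imwrite(f'pics/crop_{k}.png',cv2.resize(C[k]['frame'][y0:y1,x0:x1,::-1],None,fx=3,fy=3,interpolation=cv2.INTER_CUBIC))
w=eyes.get_image('wrist'); cv2.imwrite('pics/w0.png',w['frame'][:,:,::-1])
print(manip.get_state()['position'], -np.array(w['R']).T@w['t'])
E
```

```text
sign bl [0.189 0.223]
sign br [0.385 0.164]
bag bl [0.58  0.361]
bag br [0.87  0.089]
bag b sc [0.855 0.099]
bag b sc2 [0.983 0.263]
case fl [0.445 0.045]
case fr [ 0.553 -0.082]
case br sc [ 0.634 -0.005]
case l sc [ 0.541 -0.079]
case r sc [0.549 0.125]
sign top right (array([0.365, 0.172, 0.361]), array([0.00109799])) (array([0.399, 0.217, 0.311]), array([0.0005455])) top left (array([0.222, 0.267, 0.308]), array([0.000337])) (array([0.25 , 0.327, 0.247]), array([0.0011614]))
case handle (array([ 0.529, -0.008,  0.156]), array([0.01321187])) (array([0.622, 0.046, 0.164]), array([0.00467386]))
[0.25362597 0.5160634  0.2089032 ] [0.17992298 0.55242901 0.37220536]
```

View pics/crop_scene.png

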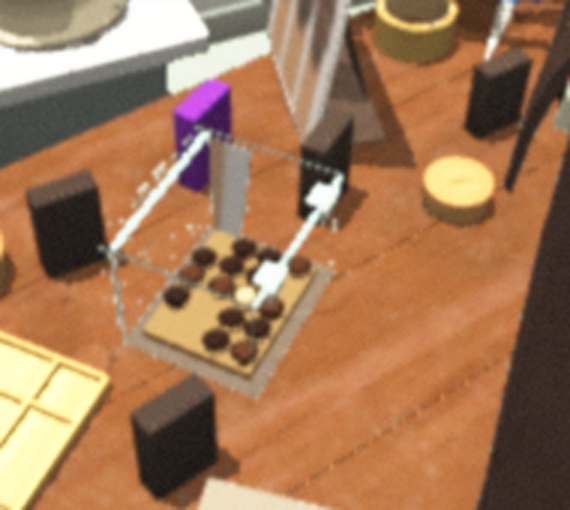

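View pics/crop_side.png

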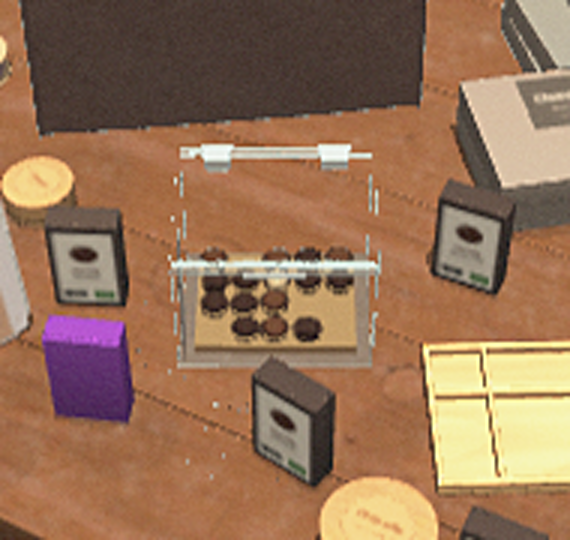

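View pics/w0.png

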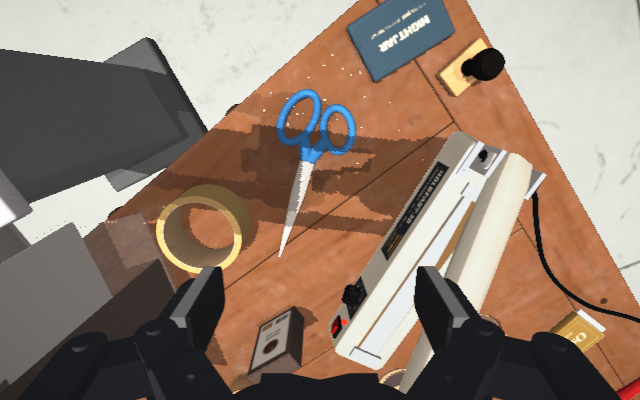

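The scene crop shows small box (458,188 in crop) clear in front of the bag, and C just beyond the clear display case. In the side crop, A, B and C show label panels, the purple one is the decoy, and the case stands between A and B. The wrist view shows the camera on the tool's +x side, with the short carton, tape and stapler below. I raise first and head for the small box.

```bash
cat >> h.py <<'E'
def go(x,y,z,ang):
    """row numbers to bring the TCP to x,y,z with tool-y at world angle ang (mod pi)"""
    s=manip.get_state(); w,a,b,c=s['ee_rot']
    from scipy.spatial.transform import Rotation as Ro
    R=Ro.from_quat([a,b,c,w]).as_matrix(); d=R.T@(np.array([x,y,z])-s['position'])/.5
    cur=np.arctan2(R[1,1],R[0,1]); q6=s['qpos'][5]
    print('cur ang',round(cur,3),'row',d.round(4),end=' spins ')
    for k in(-1,0,1):
        t=(ang-cur+np.pi)%(2*np.pi)-np.pi+k*np.pi; print(round(-t/2/np.pi,4),'camdir',round((cur+t+np.pi/2+np.pi)%(2*np.pi)-np.pi,2),end='; ')
    print('q',np.round(s['qpos'],3),'t',round(s['clock'],2),'F',np.round(s['contact_force'],1),'w',round(s['width'],4))
E
python3 -m creep '[[1,0,0,-0.1,0],[1,0,0,-0.2,0],[1,0,0,-0.32,0],[1,0,0,-0.32,0],[1,-0.1,-0.03,-0.32,0],[1,-0.2,-0.06,-0.32,0],[1,-0.2,-0.06,-0.32,0]]' 
python3 - <<'E'
from h import *
go(.507,.2825,.37,1.114)
print(manip.get_state()['position'])
C=eyes.get_image('scene')
print('shoulder',[ray(C,(240,97),z).round(3) for z in(.1,.15,.2,.25)])
E
```

```text
clock: 2.9
position: [0.3336, 0.4416, 0.3685]
ee_rot: [0.001, 0.229, 0.973, -0.001]
contact_force: [1.0, 1.3, 0.5]
width: 0.0854
gripper_force: 0.0
cur ang 1.108 row [-0.4523 -0.1301 -0.0013] spins 0.4991 camdir -0.46; -0.0009 camdir 2.68; -0.5009 camdir -0.46; q [ 0.801  0.198  1.227 -0.004  1.717 -0.308] t 2.9 F [1.  1.3 0.5] w 0.0854
[0.33362698 0.44159978 0.36854653]
shoulder [array([ 0.001, -0.039,  0.1  ]), array([ 0.083, -0.052,  0.15 ]), array([ 0.166, -0.064,  0.2  ]), array([ 0.248, -0.076,  0.25 ])]
```

```bash
python3 -m creep '[[1,-0.1,-0.03,0,0],[1,-0.2,-0.06,0,0],[1,-0.3,-0.09,0,0],[1,-0.452,-0.13,0,0],[1,-0.452,-0.13,0,0],[1,-0.452,-0.13,0,0],[1,-0.452,-0.13,0,0]]' 
python3 - <<'E'
from h import *
go(.507,.2825,.37,1.114)
for n in('side','wrist'):
    c=eyes.get_image(n); cv2.imwrite(f'pics/{n}1.png',c['frame'][:,:,::-1])
    print(n,[(r['bbox'],ray(c,[(r['bbox'][0]+r['bbox'][2])/2,(r['bbox'][1]+r['bbox'][3])/2],.015).round(4),r['confidence']) for r in eyes.regions_of(n,'small_round_box')])
m=near('wrist','small_round_box',(300,300))
for r in eyes.regions_of('wrist','small_round_box')[:1]: print(fit((.068,.03),[(c,r['mask'].astype(np.float32))],(.507,.2825)))
E
```

```text
clock: 3.65
position: [0.504, 0.2876, 0.3682]
ee_rot: [-0.001, 0.227, 0.974, 0.0]
contact_force: [0.3, 0.5, 0.2]
width: 0.0853
gripper_force: 0.0
cur ang 1.114 row [-0.0099 -0.0066 -0.0037] spins 0.4999 camdir -0.46; -0.0001 camdir 2.68; -0.5001 camdir -0.46; q [ 0.398  0.243  1.169  0.002  1.731 -0.716] t 3.65 F [0.3 0.5 0.2] w 0.0853
side [([232.8, 174.9, 258.0, 192.3], array([0.5134, 0.2772, 0.015 ]), 0.63)]
wrist [([297.1, 128.3, 340.6, 173.6], array([0.5082, 0.2862, 0.015 ]), 0.64)]
[(np.float64(0.05), [0.5079, 0.2849, 0.1862])]
```

View pics/side1.png

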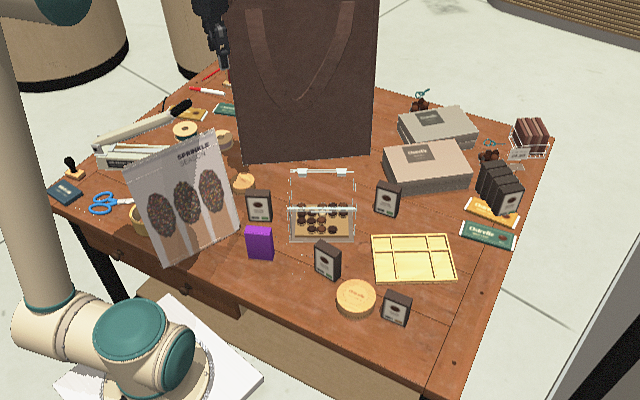

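View pics/wrist1.png

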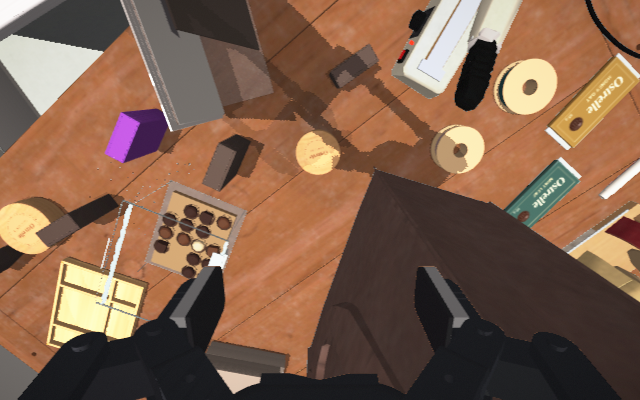

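```bash
python3 - <<'E'
from h import *
c=eyes.get_image('scene'); cv2.imwrite('pics/scene2.png',c['frame'][:,:,::-1])
p=manip.get_state()['position']
for z in(0,.02,.06,.15,.2,.25,.3): print(z,proj(c,p+[0,0,z]).round(0))
for q in [(.399,.217,.311),(.222,.267,.308),(.385,.164,0),(0,0,.1),(0,0,.15),(0,0,.2)]: print(q,proj(c,np.array(q)).round(0))
E
```

```text
0 [[413.  72.]]
0.02 [[414.  64.]]
0.06 [[417.  47.]]
0.15 [[425.   3.]]
0.2 [[430. -25.]]
0.25 [[436. -56.]]
0.3 [[442. -90.]]
(0.399, 0.217, 0.311) [[363.  80.]]
(0.222, 0.267, 0.308) [[350.  48.]]
(0.385, 0.164, 0) [[339. 172.]]
(0, 0, 0.1) [[251.  94.]]
(0, 0, 0.15) [[249.  81.]]
(0, 0, 0.2) [[246.  68.]]
```

View pics/scene2.png

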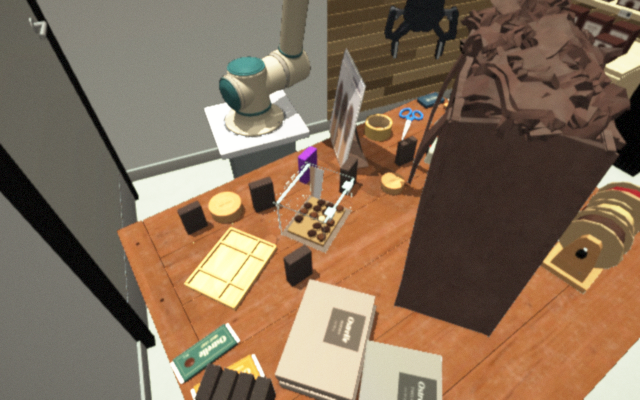

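The scene view shows the gripper at (420,30), next to the bag, and the sign's corner at (363,80) as computed. I descend part-way while gathering kinematic readings, to check that the forearm clears the sign.

```bash
cat > rec.py <<'E'
import json
from rig import manip
s=manip.get_state(); open('kin.jsonl','a').write(json.dumps([list(map(float,s['qpos'])),list(map(float,s['position'])),list(map(float,s['effort']))])+'\n')
E
python3 -m creep '[[1,-0.008,0,0,0],[1,-0.008,0,0,0],[1,-0.008,0,0,0]]'; python3 rec.py
python3 -m creep '[[1,0,0,0.1,0],[1,0,0,0.1,0],[1,0,0,0.1,0],[1,0,0,0.1,0]]' >/dev/null; python3 rec.py
python3 -m creep '[[1,0,0,0.1,0],[1,0,0,0.16,0],[1,0,0,0.16,0],[1,0,0,0.16,0],[1,0,0,0.16,0]]'; python3 rec.py
python3 -m creep '[[1,0,0,0.1,0],[1,0,0,0.1,0],[1,0,0,0.1,0],[1,0,0,0.1,0]]' ; python3 rec.py
python3 - <<'E'
from h import *
import json
from scipy.optimize import least_squares
D=[json.loads(l) for l in open('kin.jsonl')]
D.append([[.993,.276,1.505,0,1.361,-.121],[.2536,.5160,.2089],D[0][2]])
def f(p):
    L1,L2,a,k,o,c=p;e=[]
    for q,x,_ in D:
        A=q[1];B=q[1]+q[2];r=L1*np.sin(A)+L2*np.sin(B)+a*np.cos(B)+c; 
        e+=[r*np.cos(q[0])-o*np.sin(q[0])-x[0],r*np.sin(q[0])+o*np.cos(q[0])-x[1],k+L1*np.cos(A)+L2*np.cos(B)-a*np.sin(B)-x[2], .003*a,.003*c]
    return e
r=least_squares(f,[.4,.4,0,0,.07,0]);print('L1 L2 a k off c',r.x.round(3),r.cost)
for d in D: print(np.round(d[0],3),np.round(d[1],4),np.round(d[2],1))
c=eyes.get_image('wrist')
for q in eyes.regions_of('wrist','small_round_box')[:1]: print(q['bbox'],q['confidence'],fit((.068,.03),[(c,q['mask'].astype(np.float32))],(.507,.2825)))
go(.5075,.284,.1,1.114)
E
```

```text
clock: 4.3
position: [0.5079, 0.2853, 0.3689]
ee_rot: [-0.0, 0.226, 0.974, 0.0]
contact_force: [-0.6, -0.5, -0.5]
width: 0.085
gripper_force: 0.0
clock: 5.2
position: [0.5103, 0.2862, 0.2426]
ee_rot: [0.003, 0.226, 0.974, 0.002]
contact_force: [-0.0, -0.2, -0.0]
width: 0.0857
gripper_force: 0.0
clock: 5.6
position: [0.5102, 0.2862, 0.1921]
ee_rot: [0.002, 0.226, 0.974, 0.002]
contact_force: [0.3, 0.5, 0.1]
width: 0.0853
gripper_force: 0.0
L1 L2 a k off c [ 0.639  0.421  0.06  -0.26   0.069 -0.001] 3.7730918782618813e-06
[ 0.392  0.246  1.164  0.     1.732 -0.722] [0.5079 0.2853 0.3689] [  0.  -41.5 -26.2  -0.   -0.   -0. ]
[ 0.392  0.248  1.27   0.     1.617 -0.722] [0.5101 0.2861 0.3222] [ -0.  -39.9 -24.7   0.    0.    0. ]
[ 0.392  0.271  1.429  0.     1.435 -0.722] [0.5103 0.2862 0.2426] [ -0.  -41.2 -24.8  -0.   -0.    0. ]
[ 0.392  0.297  1.517  0.     1.322 -0.722] [0.5102 0.2862 0.1921] [  0.  -41.7 -23.5   0.    0.    0. ]
[ 0.993  0.276  1.505  0.     1.361 -0.121] [0.2536 0.516  0.2089] [  0.  -41.5 -26.2  -0.   -0.   -0. ]
[283.2, 136.7, 346.0, 205.2] 0.89 [(np.float64(0.038), [0.5072, 0.2848, 0.0764])]
cur ang 1.114 row [ 0.003  -0.0065  0.1835] spins 0.5 camdir -0.46; 0.0 camdir 2.68; -0.5 camdir -0.46; q [ 0.392  0.297  1.518  0.     1.321 -0.722] t 5.7 F [ 0.2 -0.9 -0. ] w 0.0856
```

```bash
python3 -m creep '[[1,0.005,-0.004,0.1,0],[1,0.005,-0.004,0.2,0],[1,0.005,-0.004,0.25,0],[1,0.005,-0.004,0.3,0],[1,0.005,-0.004,0.32,0],[1,0.005,-0.004,0.335,0],[1,0.005,-0.004,0.335,0],[1,0.005,-0.004,0.335,0]]'; python3 -c "
from h import *
go(.5073,.2848,.024,1.114)"
```

```text
clock: 6.5
position: [0.506, 0.2851, 0.0227]
ee_rot: [0.001, 0.226, 0.974, 0.001]
contact_force: [0.5, 0.8, -0.2]
width: 0.0855
gripper_force: 0.0
cur ang 1.114 row [-0.0027  0.0007 -0.0025] spins 0.5 camdir -0.46; -0.0 camdir 2.68; -0.5 camdir -0.46; q [ 0.393  0.443  1.755  0.     0.941 -0.721] t 6.5 F [ 0.5  0.8 -0.2] w 0.0855
```

```bash
python3 -m creep '[[0.5,0,0,-0.003,0],[0.5,0,0,-0.003,0],[0.5,0,0,-0.003,0],[0.5,0,0,-0.003,0],[0.5,0,0,-0.003,0],[0.5,0,0,-0.003,0]]' 40
python3 -m creep '[[0.5,0,0,-0.03,0],[0.5,0,0,-0.1,0],[0.5,0,0,-0.2,0],[0.5,0,0,-0.3,0],[0.5,0,0,-0.4,0],[0.5,0,0,-0.5,0],[0.5,0,0,-0.6,0],[0.5,0,0,-0.7,0],[0.5,0,0,-0.7,0],[0.5,0,0,-0.7,0]]'
python3 -c "
from h import *
go(.5817,-.2427,.37,1.515)"
```

```text
clock: 7.1
position: [0.5047, 0.2846, 0.0229]
ee_rot: [-0.0, 0.226, 0.974, 0.0]
contact_force: [0.1, 0.5, -0.2]
width: 0.0428
gripper_force: 0.0
clock: 8.1
position: [0.5052, 0.2847, 0.3742]
ee_rot: [0.001, 0.226, 0.974, 0.001]
contact_force: [0.3, 0.5, -1.6]
width: 0.0426
gripper_force: 0.0
cur ang 1.114 row [-0.6026 -0.8793  0.0076] spins 0.4362 camdir -0.06; -0.0638 camdir 3.09; -0.5638 camdir -0.06; q [ 0.393  0.239  1.159  0.     1.74  -0.721] t 8.1 F [ 0.3  0.5 -1.6] w 0.0426
```

```bash
python3 - <<'E'
from h import *
c=eyes.get_image('wrist'); cv2.imwrite('pics/wrist3.png',c['frame'][:,:,::-1])
for q in eyes.regions_of('wrist','small_round_box')[:2]: print(q['bbox'],q['confidence'],fit((.068,.03),[(c,q['mask'].astype(np.float32))],(.507,.2825)))
E
```

```text
[297.8, 126.2, 341.0, 170.6] 0.84 [(np.float64(0.032), [0.5077, 0.2851, 0.0185])]
```

View pics/wrist3.png

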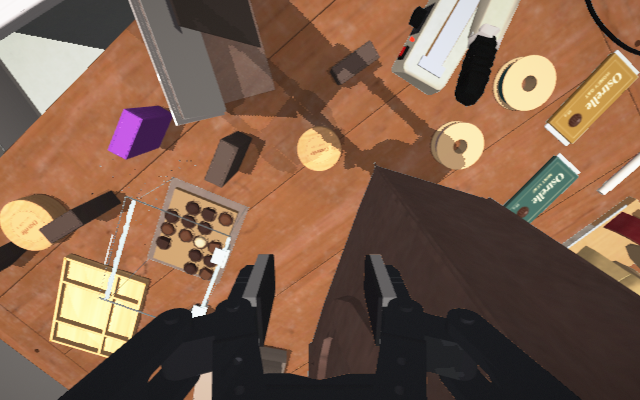

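```bash
python3 - <<'E'
from h import *
c=eyes.get_image('wrist'); s=manip.get_state(); p=s['position']; R=np.array(c['R']); t=np.array(c['t'])
print('fx',c['fx'],'cam',(-R.T@t).round(4),'axis',R[2].round(3),'TCP',p.round(4),proj(c,p),[proj(c,p+[0,0,-d]).round(1).tolist() for d in(.014,.05,.1,.2,.33)])
d=c['fx']*s['width']/96
for uv in((272,255),(368,255)): print(d,(R.T@(np.array([(uv[0]-c['cx'])/c['fx']*d,(uv[1]-c['cy'])/c['fy']*d,d])-t)).round(4))
E
```

```text
fx 332.71731540007335 cam [0.4309 0.3208 0.5348] axis [ 0.282 -0.14  -0.949] TCP [0.504  0.2842 0.3709] [[318.36654084 250.21114975]] [[[318.4, 239.4]], [[318.6, 217.4]], [[318.8, 195.9]], [[319.0, 169.3]], [[319.1, 150.0]]]
0.1473180182954283 [0.4831 0.2718 0.4023]
0.1473180182954283 [0.5018 0.3099 0.4022]
```

```bash
python3 - <<'E'
from h import *
s=manip.get_state(); p=s['position']; from scipy.spatial.transform import Rotation as Ro
w,a,b,cc=s['ee_rot']; R=Ro.from_quat([a,b,cc,w]).as_matrix()
ims=[]
for n,f in(('wrist',3),('scene',6),('side',6)):
    c=eyes.get_image(n); im=c['frame'][:,:,::-1].copy()
    P=np.array([p+R@[0,sy*s['width']/2,d] for sy in(-1,1) for d in(.014,0,-.02,-.04)]); q=proj(c,P)
    lo=np.maximum(q.mean(0).astype(int)-[800//3//f if 0 else (130 if f==3 else 40),(60 if f==3 else 45)],0)
    hi=lo+[260,110] if f==3 else lo+[65,45*2-45]
    cr=cv2.resize(im[lo[1]:hi[1],lo[0]:hi[0]],None,fx=f,fy=f,interpolation=cv2.INTER_CUBIC)
    for k,u in enumerate(q): cv2.circle(cr,tuple(int(v) for v in (u-lo+.5)*f),3,[(0,0,255),(0,255,0),(255,0,0),(0,255,255)][k%4],-1)
    ims.append(cr)
H=np.zeros((600,790,3),np.uint8); H[:330,:780]=ims[0]; y=min(ims[1].shape[0],270)
for i,x in((1,0),(2,395)): q=ims[i][:270,:390]; H[330:330+q.shape[0],x:x+q.shape[1]]=q
cv2.imwrite('pics/tips.png',H)
E
```

```text
(no output)
```

View pics/tips.png

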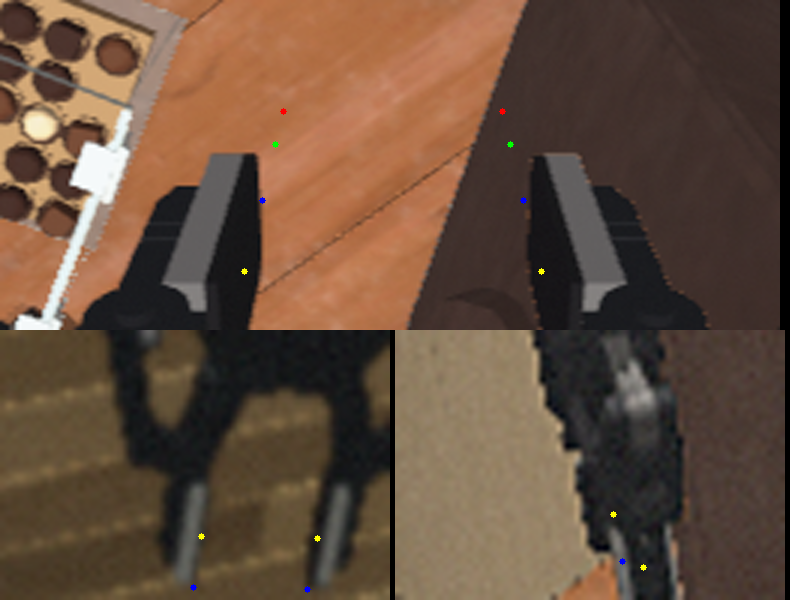

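The overlay shows the pad tips about 20 mm behind the reported TCP, not 14 mm ahead of it. The real fingers therefore sit about 35 mm higher than stated, and the grasp closed above the box. I correct the heights for this and retry.

```bash
python3 -m creep '[[1,-0.004,0.004,0.1,0],[1,-0.004,0.004,0.2,0],[1,-0.004,0.004,0.3,0],[1,-0.004,0.004,0.4,0],[1,-0.004,0.004,0.5,0],[1,-0.004,0.004,0.6,0],[1,-0.004,0.004,0.7,0],[1,-0.004,0.004,0.72,0],[1,-0.004,0.004,0.74,0],[1,-0.004,0.004,0.76,0]]'
python3 -m creep '[[1,0,0,0.006,0],[1,0,0,0.006,0],[0.7,0,0,0.006,0],[0.5,0,0,0.006,0],[0.5,0,0,0.006,0],[0.5,0,0,0.006,0],[0.5,0,0,0.006,0],[0.5,0,0,0.006,0]]' 40
```

```text
clock: 9.4
position: [0.5094, 0.2863, -0.0059]
ee_rot: [0.002, 0.226, 0.974, 0.001]
contact_force: [0.7, 0.7, 0.8]
width: 0.0855
gripper_force: 0.0
clock: 10.2
position: [0.5082, 0.2857, -0.0083]
ee_rot: [0.001, 0.226, 0.974, 0.001]
contact_force: [-0.1, -1.1, 4.9]
width: 0.0659
gripper_force: 43.5
```

```bash
python3 -m creep '[[0.5,0,0,-0.02,0],[0.5,0,0,-0.1,0],[0.5,0,0,-0.2,0],[0.5,0,0,-0.3,0],[0.5,0,0,-0.4,0],[0.5,0,0,-0.5,0],[0.5,0,0,-0.52,0],[0.5,0,0,-0.52,0]]'
python3 -c "
from h import *
go(.5817,-.2427,.25,1.515)"
```

```text
clock: 11.0
position: [0.5084, 0.286, 0.2532]
ee_rot: [0.003, 0.226, 0.974, 0.002]
contact_force: [-0.3, 0.9, -1.2]
width: 0.0661
gripper_force: 45.7
cur ang 1.114 row [-0.5977 -0.8844  0.0045] spins 0.4362 camdir -0.06; -0.0638 camdir 3.09; -0.5638 camdir -0.06; q [ 0.393  0.264  1.413  0.     1.458 -0.721] t 11.0 F [-0.3  0.9 -1.2] w 0.0661
```

```bash
python3 -m creep '[[0.5,-0.03,-0.05,0,0],[0.5,-0.08,-0.12,0,0],[0.5,-0.13,-0.19,0,-0.01],[0.5,-0.18,-0.26,0,-0.02],[0.5,-0.23,-0.34,0,-0.03],[0.5,-0.28,-0.41,0,-0.04],[0.5,-0.33,-0.49,0,-0.05],[0.5,-0.38,-0.56,0,-0.064],[0.5,-0.43,-0.64,0,-0.064],[0.5,-0.48,-0.71,0,-0.064]]' >/dev/null
python3 -c "
from h import *
go(.5817,-.2427,.25,1.515)"
```

```text
cur ang 1.516 row [-0.0456 -0.202  -0.0062] spins 0.5001 camdir -0.06; 0.0001 camdir 3.09; -0.4999 camdir -0.06; q [-0.364  0.271  1.418 -0.     1.458 -1.879] t 12.0 F [ 0.6  1.2 -1.7] w 0.0663
```

```bash
python3 -m creep '[[0.5,-0.02,-0.1,0,0],[0.5,-0.045,-0.2,0,0],[0.5,-0.045,-0.2,0,0],[0.5,-0.045,-0.2,0,0]]' 
python3 - <<'E'
from h import *
go(.5817,-.2427,.25,1.515)
c=eyes.get_image('wrist'); cv2.imwrite('pics/wrist4.png',c['frame'][:,:,::-1])
for q in eyes.regions_of('wrist','gift_tray')[:1]: print(q['bbox'],q['confidence'],fit((.145,.194,.016),[(c,q['mask'].astype(np.float32))],(.6,-.2263),(.73,)))
for q in eyes.regions_of('wrist','small_round_box')[:1]: print(q['bbox'])
E
```

```text
clock: 12.4
position: [0.5819, -0.2407, 0.2466]
ee_rot: [-0.003, 0.029, 1.0, 0.002]
contact_force: [0.3, 0.4, -1.7]
width: 0.0662
gripper_force: 45.6
cur ang 1.514 row [ 0.0003 -0.004  -0.0067] spins 0.4998 camdir -0.06; -0.0002 camdir 3.09; -0.5002 camdir -0.06; q [-5.030e-01  3.460e-01  1.309e+00  1.000e-03  1.493e+00 -2.017e+00] t 12.4 F [ 0.3  0.4 -1.7] w 0.0662
[237.6, 73.6, 429.6, 221.6] 0.92 [(np.float64(0.224), [0.6001, -0.2247, 0.7327])]
[242.0, 197.7, 397.4, 349.8]
```

View pics/wrist4.png

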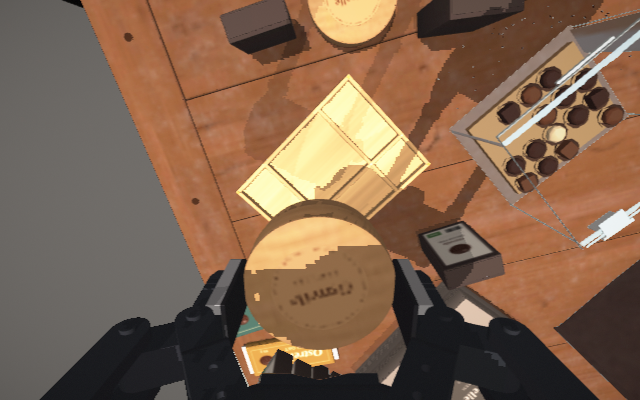

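The picture shows the box held squarely between the pads at (320,275), with the tray's middle bay ahead at (325,165) and its three-bay strip on the +x+y side, as fitted. Lowering now.

```bash
python3 -m creep '[[0.5,0,-0.004,0.1,0],[0.5,0,-0.004,0.2,0],[0.5,0,-0.004,0.3,0],[0.5,0,-0.004,0.38,0],[0.5,0,-0.004,0.42,0],[0.5,0,-0.004,0.45,0],[0.5,0,-0.004,0.47,0],[0.5,0,-0.004,0.48,0],[0.5,0,-0.004,0.48,0]]' 
python3 -c "
from h import *
go(.5817,-.2427,-.001,1.515)"
```

```text
clock: 13.45
position: [0.5831, -0.2412, 0.0099]
ee_rot: [-0.0, 0.027, 1.0, 0.0]
contact_force: [0.2, -0.8, -1.1]
width: 0.0661
gripper_force: 45.7
cur ang 1.517 row [ 0.0027 -0.0031  0.0218] spins 0.5003 camdir -0.06; 0.0003 camdir 3.09; -0.4997 camdir -0.06; q [-0.503  0.52   1.647  0.     0.975 -2.02 ] t 13.45 F [ 0.2 -0.8 -1.1] w 0.0661
```

```bash
python3 -m creep '[[0.5,0.002,-0.003,0.01,0],[0.5,0.002,-0.003,0.018,0],[0.5,0.002,-0.003,0.022,0],[0.5,0.002,-0.003,0.022,0],[0.5,0.002,-0.003,0.022,0]]'
python3 -m creep '[[0.9,0,0,0,0],[0.95,0,0,0,0],[0.95,0,0,0,0],[0.95,0,0,-0.02,0],[0.95,0,0,-0.1,0],[0.95,0,0,-0.2,0],[1,0,0,-0.3,0],[1,0,0,-0.4,0],[1,0,0,-0.4,0],[1,0,0,-0.4,0]]'
python3 - <<'E'
from h import *
c=eyes.get_image('wrist'); cv2.imwrite('pics/wrist5.png',c['frame'][:,:,::-1])
for q in eyes.regions_of('wrist','gift_tray')[:1]: print(q['bbox'],q['confidence'],fit((.145,.194,.016),[(c,q['mask'].astype(np.float32))],(.6,-.2263),(.73,)))
# box at z 6mm: shift via P
def pf(m):
    f=lambda p:-(np.minimum(s:=sil(c,pts((.068,.03),[*p,0])+[0,0,.006]),m).sum()/np.maximum(s,m).sum())
    return minimize(f,[.5817,-.2427],method='Nelder-Mead',options=dict(initial_simplex=[[.58,-.24],[.59,-.24],[.58,-.25]]))
for q in eyes.regions_of('wrist','small_round_box')[:1]: r=pf(q['mask'].astype(np.float32)); print(r.x,r.fun,q['bbox'])
for q in eyes.regions_of('wrist','tall_carton_a'):
    u=[(q['bbox'][0]+q['bbox'][2])/2,(q['bbox'][1]+q['bbox'][3])/2]; g=ray(c,u,.05)[:2]; print('carton',g.round(3),q['confidence'],fit((.026,.062,.098),[(c,q['mask'].astype(np.float32))],g,(0,.7,-.7))[:2])
E
```

```text
clock: 13.95
position: [0.5822, -0.2436, -0.001]
ee_rot: [0.0, 0.027, 1.0, -0.0]
contact_force: [-0.0, -0.3, -1.2]
width: 0.0659
gripper_force: 45.7
clock: 14.95
position: [0.5828, -0.2439, 0.2016]
ee_rot: [0.002, 0.027, 1.0, -0.001]
contact_force: [0.9, -0.2, -1.4]
width: 0.0854
gripper_force: 0.0
[231.4, 71.0, 447.7, 278.3] 0.74 [(np.float64(0.176), [0.6002, -0.2251, 0.7353])]
[ 0.58293403 -0.24267055] -0.9431030750274658 [288.0, 140.1, 354.7, 207.9]
carton [ 0.699 -0.076] 0.95 [(np.float64(0.107), [0.6903, -0.0796, 0.1695]), (np.float64(0.108), [0.6904, -0.0803, 0.1855])]
carton [ 0.448 -0.091] 0.6 [(np.float64(0.022), [0.4339, -0.0926, 0.0597]), (np.float64(0.187), [0.4316, -0.1039, -0.1644])]
```

View pics/wrist5.png

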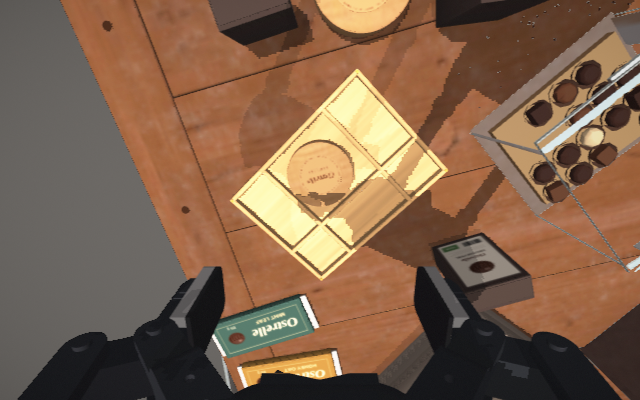

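The box sits flat in the middle bay at (320,172). The fitted tray and carton poses agree with the earlier fits. Next is carton B, so I hover over it and refine its pose.

```bash
python3 - <<'E'
from h import *
go(.692,-.081,.27,.27)
c=eyes.get_image('side'); print([ray(c,u,0)[:2].round(3) for u in((399,195),(385,168),(412,160))])
E
```

```text
cur ang 1.516 row [-0.2035  0.3357 -0.1461] spins 0.6983 camdir -1.3; 0.1983 camdir 1.84; -0.3017 camdir -1.3; q [-0.507  0.367  1.398  0.     1.38  -2.023] t 15.15 F [-0.7 -0.2  0.2] w 0.0857
[array([ 0.769, -0.072]), array([0.835, 0.024]), array([ 0.917, -0.017])]
```

```bash
python3 -m creep '[[0.8,-0.02,0.03,-0.07,0],[0.8,-0.05,0.08,-0.14,0.022],[0.8,-0.09,0.15,-0.14,0.045],[0.8,-0.13,0.22,-0.14,0.067],[0.8,-0.17,0.29,-0.14,0.09],[0.8,-0.2,0.335,-0.14,0.112],[0.8,-0.2,0.335,-0.14,0.135],[0.8,-0.2,0.335,-0.14,0.157],[0.8,-0.2,0.335,-0.14,0.18],[0.8,-0.2,0.335,-0.14,0.198]]' 
cat > car.py <<'E'
from h import *
import sys
x,y,z,a=map(float,sys.argv[1:5])
c=eyes.get_image('wrist')
for q in eyes.regions_of('wrist','tall_carton_a'):
    u=[(q['bbox'][0]+q['bbox'][2])/2,(q['bbox'][1]+q['bbox'][3])/2]; g=ray(c,u,.05)[:2]
    if np.hypot(*(g-[x,y]))<.06: print('carton',g.round(3),q['bbox'],q['confidence'],fit((.026,.062,.098),[(c,q['mask'].astype(np.float32))],(x,y),(a,a+.25,a-.25))[:2])
go(x,y,z,a)
E
python3 car.py .692 -.081 .27 .27
```

```text
clock: 16.2
position: [0.6908, -0.0814, 0.267]
ee_rot: [-0.001, 0.607, 0.795, -0.001]
contact_force: [0.1, 1.4, -0.4]
width: 0.0683
gripper_force: 0.0
carton [ 0.693 -0.084] [307.7, 134.3, 334.3, 202.7] 0.58 [(np.float64(0.032), [0.6921, -0.0787, 0.2828]), (np.float64(0.032), [0.6922, -0.079, 0.2827])]
cur ang 0.272 row [ 0.0005  0.0027 -0.0056] spins 0.5004 camdir -1.3; 0.0004 camdir 1.84; -0.4996 camdir -1.3; q [-0.218  0.445  1.104  0.     1.596 -0.49 ] t 16.3 F [ 0.3  0.4 -0.2] w 0.0686
```

```bash
python3 -m creep '[[0.8,0.003,0.002,0.1,-0.002],[0.8,0.003,0.002,0.2,-0.002],[0.8,0.003,0.002,0.3,-0.002],[0.8,0.003,0.002,0.38,-0.002],[0.8,0.003,0.002,0.43,-0.002],[0.8,0.003,0.002,0.466,-0.002],[0.8,0.003,0.002,0.466,-0.002],[0.8,0.003,0.002,0.466,-0.002]]'
python3 -m creep '[[0.15,0,0,0,0],[0.15,0,0,0,0],[0.15,0,0,0,0],[0.15,0,0,0,0],[0.15,0,0,0,0],[0.15,0,0,0,0],[0.15,0,0,0,0],[0.15,0,0,0,0]]' 40
python3 -c "
from h import *
go(.6338,-.1956,.25,.733)"
```

```text
clock: 17.1
position: [0.6915, -0.08, 0.0355]
ee_rot: [-0.0, 0.599, 0.801, -0.0]
contact_force: [0.6, -0.7, 0.2]
width: 0.0683
gripper_force: 0.0
clock: 17.9
position: [0.6926, -0.0802, 0.0374]
ee_rot: [0.001, 0.6, 0.8, 0.001]
contact_force: [-0.0, 1.1, 6.3]
width: 0.0255
gripper_force: 40.5
cur ang 0.285 row [-0.189  -0.1767 -0.4254] spins 0.4287 camdir -0.84; -0.0713 camdir 2.3; -0.5713 camdir -0.84; q [-0.215  0.575  1.456  0.     1.108 -0.5  ] t 17.9 F [-0.   1.1  6.3] w 0.0255
```

```bash
python3 -m creep '[[0.15,0,0,-0.03,0],[0.15,0,0,-0.1,0],[0.15,0,0,-0.2,0],[0.15,0,0,-0.3,0],[0.15,0,0,-0.38,0],[0.15,-0.05,-0.04,-0.38,-0.02],[0.15,-0.1,-0.09,-0.38,-0.04],[0.15,-0.15,-0.14,-0.38,-0.06],[0.15,-0.189,-0.177,-0.38,-0.071],[0.15,-0.189,-0.177,-0.38,-0.071]]'
python3 -c "
from h import *
go(.6338,-.1956,.044,.733)"
```

```text
clock: 18.9
position: [0.6311, -0.1989, 0.2263]
ee_rot: [-0.0, 0.409, 0.912, -0.001]
contact_force: [0.4, -0.1, -0.8]
width: 0.0256
gripper_force: 39.8
cur ang 0.728 row [0.0013 0.0093 0.3646] spins 0.4991 camdir -0.84; -0.0009 camdir 2.3; -0.5009 camdir -0.84; q [-0.409  0.401  1.273 -0.002  1.469 -1.136] t 18.9 F [ 0.4 -0.1 -0.8] w 0.0256
```

```bash
python3 -m creep '[[0.15,0,0,0,0],[0.15,0,0,0.06,0],[0.15,0,0,0.14,0],[0.15,0,0,0.22,0],[0.15,0,0,0.28,0],[0.15,0,0,0.31,0],[0.15,0,0,0.31,0],[0.15,0,0,0.31,0]]'
python3 -c "
from h import *
go(.6338,-.1956,.044,.733)"
```

```text
clock: 19.7
position: [0.6341, -0.1947, 0.0712]
ee_rot: [0.0, 0.407, 0.913, 0.0]
contact_force: [-0.2, -0.3, -0.1]
width: 0.0253
gripper_force: 39.8
cur ang 0.732 row [-0.001  -0.0017  0.0545] spins 0.4998 camdir -0.84; -0.0002 camdir 2.3; -0.5002 camdir -0.84; q [-4.030e-01  5.010e-01  1.502e+00  1.000e-03  1.139e+00 -1.135e+00] t 19.7 F [-0.2 -0.3 -0.1] w 0.0253
```

```bash
python3 -m creep '[[0.15,0,0,0.02,0],[0.15,0,0,0.04,0],[0.15,0,0,0.05,0],[0.15,0,0,0.055,0],[0.15,0,0,0.055,0],[0.15,0,0,0.055,0]]'
python3 -m creep '[[0.4,0,0,0,0],[0.6,0,0,0,0],[0.6,0,0,0,0],[0.6,0,0,0,0],[0.6,0,0,-0.05,0],[0.6,0,0,-0.13,0],[0.6,0,0,-0.22,0],[0.8,0,0,-0.32,0],[0.8,0,0,-0.42,0],[0.8,0,0,-0.42,0]]'
python3 -c "
from h import *
go(.434,-.093,.26,.06)"
```

```text
clock: 20.3
position: [0.6334, -0.1957, 0.0435]
ee_rot: [0.0, 0.408, 0.913, 0.0]
contact_force: [-0.6, -0.1, -1.6]
width: 0.0257
gripper_force: 39.9
clock: 21.3
position: [0.637, -0.1971, 0.2626]
ee_rot: [0.008, 0.408, 0.913, 0.0]
contact_force: [0.8, -0.2, 0.3]
width: 0.0682
gripper_force: 0.0
cur ang 0.731 row [ 0.426  -0.1634 -0.0023] spins 0.6068 camdir -1.51; 0.1068 camdir 1.63; -0.3932 camdir -1.51; q [-0.404  0.386  1.209  0.     1.53  -1.135] t 21.3 F [ 0.8 -0.2  0.3] w 0.0682
```

```bash
python3 -m creep '[[0.8,0.04,-0.016,0,0],[0.8,0.12,-0.046,0,0.02],[0.8,0.2,-0.077,0,0.04],[0.8,0.28,-0.107,0,0.06],[0.8,0.36,-0.138,0,0.08],[0.8,0.426,-0.163,0,0.107],[0.8,0.426,-0.163,0,0.107],[0.8,0.426,-0.163,0,0.107],[0.8,0.426,-0.163,0,0.107]]' >/dev/null; python3 car.py .434 -.093 .036 .06
```

```text
carton [ 0.435 -0.094] [307.9, 131.3, 336.9, 209.0] 0.84 [(np.float64(0.029), [0.4343, -0.0914, 0.0704]), (np.float64(0.029), [0.4343, -0.0914, 0.0705])]
cur ang 0.059 row [-0.0024  0.0047  0.4343] spins 0.4998 camdir -1.51; -0.0002 camdir 1.63; -0.5002 camdir -1.51; q [-0.368  0.047  1.682  0.     1.413 -0.427] t 22.3 F [-0.1 -0.4 -0. ] w 0.0683
```

```bash
python3 -m creep '[[0.8,0.001,0.005,0.1,-0.002],[0.8,0.001,0.005,0.2,-0.002],[0.8,0.001,0.005,0.3,-0.002],[0.8,0.001,0.005,0.38,-0.002],[0.8,0.001,0.005,0.42,-0.002],[0.8,0.001,0.005,0.434,-0.002],[0.8,0.001,0.005,0.434,-0.002],[0.8,0.001,0.005,0.434,-0.002]]'
python3 -m creep '[[0.15,0,0,0,0],[0.15,0,0,0,0],[0.15,0,0,0,0],[0.15,0,0,0,0],[0.15,0,0,0,0],[0.15,0,0,0,0],[0.15,0,0,0,0],[0.15,0,0,0,0]]' 40
python3 -c "
from h import *
go(.535,-.1904,.25,2.304)"
```

```text
clock: 23.1
position: [0.4343, -0.0913, 0.0372]
ee_rot: [0.001, 0.682, 0.732, 0.0]
contact_force: [0.2, 0.7, -0.7]
width: 0.0685
gripper_force: 0.0
clock: 23.9
position: [0.4336, -0.0909, 0.0373]
ee_rot: [0.001, 0.682, 0.732, 0.0]
contact_force: [-1.1, 0.7, 7.0]
width: 0.0254
gripper_force: 40.0
cur ang 0.071 row [-0.2132  0.1889 -0.4249] spins 0.1446 camdir 0.73; -0.3554 camdir -2.41; -0.8554 camdir 0.73; q [-0.364  0.255  2.032  0.     0.853 -0.435] t 23.9 F [-1.1  0.7  7. ] w 0.0254
```

```bash
python3 -m creep '[[0.15,0,0,-0.03,0],[0.15,0,0,-0.1,0],[0.15,0,0,-0.2,0],[0.15,0,0,-0.3,0],[0.15,0,0,-0.38,0],[0.15,-0.04,0.03,-0.4,0.02],[0.15,-0.1,0.08,-0.4,0.04],[0.15,-0.15,0.13,-0.4,0.06],[0.15,-0.213,0.189,-0.4,0.08],[0.15,-0.213,0.189,-0.4,0.1]]' >/dev/null
python3 -m creep '[[0.15,0,0,0,0.022],[0.15,0,0,0,0.045],[0.15,0,0,0,0.045],[0.15,0,0,0,0.045]]'
python3 -c "
from h import *
go(.535,-.1904,.0434,2.304)"
```

```text
clock: 25.3
position: [0.5344, -0.1901, 0.2361]
ee_rot: [-0.0, 0.933, 0.359, -0.0]
contact_force: [0.2, -0.2, -1.2]
width: 0.0256
gripper_force: 39.8
cur ang -0.837 row [0.0006 0.0016 0.3854] spins 0.0001 camdir 0.73; -0.4999 camdir -2.41; -0.9999 camdir 0.73; q [-0.464  0.251  1.473  0.     1.419  0.373] t 25.3 F [ 0.2 -0.2 -1.2] w 0.0256
```

```bash
python3 -m creep '[[0.15,0,0.001,0.08,0],[0.15,0,0.001,0.16,0],[0.15,0,0.001,0.24,0],[0.15,0,0.001,0.3,0],[0.15,0,0.001,0.34,0],[0.15,0,0.001,0.36,0],[0.15,0,0.001,0.375,0],[0.15,0,0.001,0.384,0],[0.15,0,0.001,0.384,0],[0.15,0,0.001,0.384,0]]'
python3 -c "
from h import *
go(.535,-.1904,.0434,2.304)"
```

```text
clock: 26.3
position: [0.5357, -0.1909, 0.0453]
ee_rot: [0.001, 0.934, 0.357, 0.001]
contact_force: [0.1, -0.5, -0.3]
width: 0.0255
gripper_force: 39.9
cur ang -0.84 row [-0.0004 -0.0017  0.0038] spins 0.9997 camdir 0.73; 0.4997 camdir -2.41; -0.0003 camdir 0.73; q [-0.465  0.403  1.756  0.     0.981  0.375] t 26.3 F [ 0.1 -0.5 -0.3] w 0.0255
```

```bash
python3 -m creep '[[0.15,0,-0.001,0.003,0],[0.4,0,-0.001,0.003,0],[0.6,0,-0.001,0.003,0],[0.6,0,-0.001,0.003,0],[0.6,0,-0.001,0.003,0],[0.6,0,-0.001,-0.05,0],[0.6,0,-0.001,-0.14,0],[0.6,0,-0.001,-0.24,0],[0.8,0,-0.001,-0.34,0],[0.8,0,-0.001,-0.44,0]]'
python3 -m creep '[[0.8,0,0,-0.1,0],[0.8,0,0,-0.1,0],[0.8,0,0,-0.1,0]]'
python3 -c "
from h import *
go(.456,.160,.32,.68)"
```

```text
clock: 27.3
position: [0.5343, -0.19, 0.2665]
ee_rot: [0.0, 0.934, 0.357, 0.0]
contact_force: [1.5, 0.4, 0.4]
width: 0.068
gripper_force: 0.0
clock: 27.6
position: [0.5351, -0.1904, 0.3159]
ee_rot: [0.001, 0.934, 0.357, 0.001]
contact_force: [0.4, 0.4, -0.4]
width: 0.0684
gripper_force: 0.0
cur ang -0.84 row [ 0.35   -0.6275 -0.0098] spins 0.2581 camdir -0.89; -0.2419 camdir 2.25; -0.7419 camdir -0.89; q [-0.464  0.224  1.318  0.     1.597  0.376] t 27.6 F [ 0.4  0.4 -0.4] w 0.0684
```

```bash
python3 -m creep '[[0.8,0.04,-0.07,0,0.02],[0.8,0.08,-0.14,0,0.043],[0.8,0.12,-0.21,0,0.065],[0.8,0.16,-0.28,0,0.087],[0.8,0.2,-0.36,0,0.11],[0.8,0.24,-0.43,0,0.132],[0.8,0.28,-0.5,0,0.155],[0.8,0.32,-0.57,0,0.177],[0.8,0.35,-0.6275,0,0.2],[0.8,0.35,-0.6275,0,0.222]]' >/dev/null
python3 -m creep '[[0.8,0,0,0,0.02],[0.8,0,0,0,0.02],[0.8,0,0,0,0.02]]'
python3 car.py .456 .160 .036 .68
```

```text
clock: 28.9
position: [0.4549, 0.1601, 0.313]
ee_rot: [0.001, 0.924, -0.384, -0.001]
contact_force: [0.1, 0.4, 1.0]
width: 0.0684
gripper_force: 0.0
carton [0.452 0.165] [303.0, 128.3, 332.6, 194.2] 0.98 [(np.float64(0.04), [0.4564, 0.1612, 0.6471]), (np.float64(0.04), [0.4564, 0.1612, 0.6486])]
cur ang -2.359 row [ 0.0013 -0.0018  0.5552] spins 0.0163 camdir -0.89; -0.4837 camdir 2.25; -0.9837 camdir -0.89; q [0.193 0.091 1.486 0.    1.565 2.553] t 29.0 F [-0.2  0.4  0. ] w 0.0684
```

```bash
python3 - <<'E'
from h import *
C={n:eyes.get_image(n) for n in('scene','side')}
def tri(a,b):
    A=[];B=[]
    for k,uv in(('side',a),('scene',b)):
        c=C[k];R=np.array(c['R']);v=[(uv[0]-c['cx'])/c['fx'],(uv[1]-c['cy'])/c['fy']]
        for i in(0,1): A.append(R[i]-v[i]*R[2]);B.append(v[i]*c['t'][2]-c['t'][i])
    x,r,_,_=np.linalg.lstsq(np.array(A),np.array(B),rcond=None); return x.round(3),r
print('back L',tri((290,171),(353,180)),'back R',tri((353,171),(325,220)),'front L',tri((287,208),(308,164)),'front R',tri((357,208),(277,204)))
E
```

```text
back L (array([0.548, 0.128, 0.125]), array([1.14646905e-06])) back R (array([0.649, 0.005, 0.129]), array([5.049563e-06])) front L (array([0.446, 0.042, 0.127]), array([8.35946321e-07])) front R (array([ 0.554, -0.083,  0.127]), array([3.12878338e-06]))
```

```bash
python3 -m creep '[[0.8,0,-0.004,0.09,0.011],[0.8,0,-0.004,0.18,0.011],[0.8,0,-0.004,0.27,0.011],[0.8,0,-0.004,0.36,0.011],[0.8,0,-0.004,0.43,0.011],[0.8,0,-0.004,0.48,0.011],[0.8,0,-0.004,0.52,0.011],[0.8,0,-0.004,0.55,0.011],[0.8,0,-0.004,0.55,0.011],[0.8,0,-0.004,0.55,0.011]]'
python3 -c "
from h import *
go(.4564,.1612,.0374,.648)"
```

```text
clock: 30.1
position: [0.4573, 0.1616, 0.0396]
ee_rot: [-0.0, 0.909, -0.416, -0.0]
contact_force: [1.2, -1.5, 0.7]
width: 0.0685
gripper_force: 0.0
cur ang -2.43 row [-0.0007  0.0019  0.0044] spins 0.0102 camdir -0.92; -0.4898 camdir 2.22; -0.9898 camdir -0.92; q [0.196 0.306 1.942 0.    0.894 2.626] t 30.1 F [ 1.2 -1.5  0.7] w 0.0685
```

```bash
python3 -m creep '[[0.15,0,0,0.003,0],[0.15,0,0,0.003,0],[0.15,0,0,0.003,0],[0.15,0,0,0.003,0],[0.15,0,0,0.003,0],[0.15,0,0,0.003,0],[0.15,0,0,0.003,0],[0.15,0,0,0.003,0]]' 40
python3 -m creep '[[0.15,0,0,-0.03,0],[0.15,0,0,-0.1,0],[0.15,0,0,-0.2,0],[0.15,0,0,-0.3,0],[0.15,0,0,-0.4,0],[0.15,0,0,-0.46,0],[0.15,0,0,-0.46,0]]'
python3 -c "
from h import *
go(.6286,-.2944,.25,2.304)"
```

```text
clock: 30.9
position: [0.4576, 0.1617, 0.0388]
ee_rot: [-0.0, 0.909, -0.416, 0.001]
contact_force: [-1.5, -0.5, 6.0]
width: 0.0266
gripper_force: 38.6
clock: 31.6
position: [0.4596, 0.1622, 0.2726]
ee_rot: [-0.003, 0.909, -0.416, 0.004]
contact_force: [0.5, 0.4, -1.2]
width: 0.026
gripper_force: 38.4
cur ang -2.429 row [0.912  0.3413 0.0467] spins 0.7466 camdir 0.73; 0.2466 camdir -2.41; -0.2534 camdir 0.73; q [0.196 0.105 1.569 0.    1.457 2.626] t 31.6 F [ 0.5  0.4 -1.2] w 0.026
```

```bash
python3 -m creep '[[0.15,0.04,0.015,0,-0.01],[0.15,0.12,0.045,0,-0.032],[0.15,0.2,0.075,0,-0.054],[0.15,0.28,0.105,0,-0.076],[0.15,0.36,0.135,0,-0.098],[0.15,0.44,0.165,0,-0.12],[0.15,0.52,0.195,0,-0.142],[0.15,0.6,0.225,0,-0.164],[0.15,0.68,0.255,0,-0.186],[0.15,0.76,0.285,0,-0.208]]'>/dev/null
python3 -m creep '[[0.15,0,0,0,0],[0.15,0,0,0,0]]' >/dev/null
python3 -c "
from h import *
go(.6286,-.2944,.25,2.304)"
```

```text
cur ang -1.125 row [-0.0064  0.1629  0.0291] spins 0.9542 camdir 0.73; 0.4542 camdir -2.41; -0.0458 camdir 0.73; q [-4.630e-01  3.490e-01  1.261e+00  1.000e-03  1.537e+00  6.630e-01] t 32.8 F [-0.6  1.  -1.1] w 0.0263
```

```bash
python3 -m creep '[[0.15,0,0.05,0,-0.015],[0.15,-0.003,0.11,0,-0.03],[0.15,-0.006,0.163,0,-0.046],[0.15,-0.006,0.163,0.05,-0.046],[0.15,-0.006,0.163,0.12,-0.046],[0.15,-0.006,0.163,0.2,-0.046],[0.15,-0.006,0.163,0.28,-0.046],[0.15,-0.006,0.163,0.36,-0.046],[0.15,-0.006,0.163,0.36,-0.046],[0.15,-0.006,0.163,0.36,-0.046]]'
python3 -c "
from h import *
go(.6286,-.2944,.045,2.304)"
```

```text
clock: 33.8
position: [0.6296, -0.2924, 0.0876]
ee_rot: [-0.001, 0.933, 0.361, -0.001]
contact_force: [0.9, -0.8, -1.6]
width: 0.0265
gripper_force: 38.8
cur ang -0.833 row [-0.0041  0.0019  0.0852] spins 0.0007 camdir 0.73; -0.4993 camdir -2.41; -0.9993 camdir 0.73; q [-0.535  0.531  1.401  0.     1.212  0.298] t 33.8 F [ 0.9 -0.8 -1.6] w 0.0265
```

```bash
python3 -m creep '[[0.15,-0.003,0.001,0.03,0],[0.15,-0.003,0.001,0.05,0],[0.15,-0.003,0.001,0.07,0],[0.15,-0.003,0.001,0.08,0],[0.15,-0.003,0.001,0.085,0],[0.15,-0.003,0.001,0.085,0],[0.15,-0.003,0.001,0.085,0]]'
python3 -m creep '[[0.4,0,0,0,0],[0.6,0,0,0,0],[0.6,0,0,0,0],[0.6,0,0,0,0],[0.6,0,0,-0.05,0],[0.6,0,0,-0.14,0],[0.6,0,0,-0.24,0],[0.8,0,0,-0.34,0],[0.8,0,0,-0.44,0],[0.8,0,0,-0.54,0]]'
python3 -m creep '[[0.8,-0.1,0,-0.05,0],[0.8,-0.2,0,-0.05,0],[0.8,-0.2,0,-0.05,0],[0.8,-0.2,0,-0.05,0]]'
python3 - <<'E'
from h import *
ims=[]
for n,b in(('side',(340,170,480,340)),('scene',(170,170,310,320))):
    c=eyes.get_image(n); x0,y0,x1,y1=b; q=cv2.resize(c['frame'][y0:y1,x0:x1,::-1],(390,int(390*(y1-y0)/(x1-x0)))); ims.append(np.pad(q,((0,480-q.shape[0]),(0,0),(0,0))))
cv2.imwrite('pics/end.png',np.hstack(ims))
E
```

```text
clock: 34.5
position: [0.6295, -0.2955, 0.0458]
ee_rot: [0.0, 0.933, 0.36, 0.0]
contact_force: [-0.2, -0.1, -1.2]
width: 0.0263
gripper_force: 38.9
clock: 35.5
position: [0.6288, -0.2951, 0.3179]
ee_rot: [0.0, 0.933, 0.36, 0.0]
contact_force: [0.4, -0.8, -0.2]
width: 0.0684
gripper_force: 0.0
clock: 35.9
position: [0.554, -0.3635, 0.3408]
ee_rot: [0.0, 0.933, 0.359, 0.0]
contact_force: [0.4, 0.8, 0.7]
width: 0.0687
gripper_force: 0.0
```

View pics/end.png

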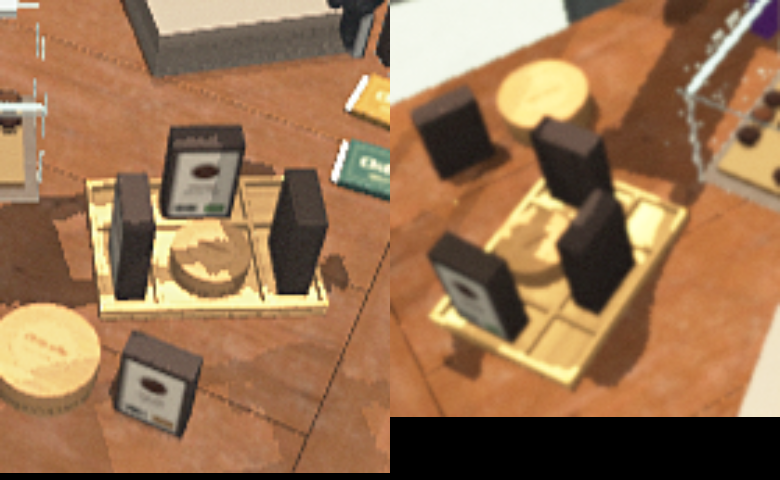

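Both crops show the small box flat in the middle bay (side crop 210,255). The three cartons stand upright in the left (132,235), behind (203,170) and right (298,232) bays, and the short carton and large box are undisturbed.

```bash
python3 -c "
from rig import manip
print(manip.sign_off())"
```

```text
the job is handed in; nothing more can be done
None
```

The tray is packed and handed in after about 36 s: the small round box went flat into the middle bay first, then the three tall cartons upright in the left, right and behind bays; the first grasp closed above the box without touching it and was repeated lower.

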